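Crank the lab screw jack to the pointer and stand the round flask on it

ROBOT

A 6-joint arm with a two-finger parallel gripper is mounted at the origin on the work surface. World frame = base frame: x ahead of the robot, y to its left, z up, the work surface at z = 0. Lengths are in m, angles in rad, forces in N, time in s.
With the tool pointing down it reaches from about 0.4 to 0.825 m from the base axis. Payload 7 kg.
Tool frame: the origin (TCP) lies between the finger pads; the fingertips stand 8 mm ahead of it and the grasp point (between the pads) lies 11 mm behind it (arm.finger_overhang is the distance from the TCP to the fingertips, in m); z points along the fingers, y is the line along which they close (so a half turn about z gives the same grasp; the last joint's range is limited). The gripper opens to 88 mm and grips with 3 to 60 N. Pads are 19 mm wide; open, the fingers measure 130 mm over their backs; the gripper's body (78 mm by 193 mm) begins 47 mm behind the grasp point.
Start: joints at [1.457, 0.359, 0.012, 0, -1.224, -0.288], TCP at [0.264, 0.621, 0.235] pointing down, gripper open.
Joint ranges: [-3.07, 3.07], [-1.43, 2.12], [-1.02, 1.25], [-3.03, 1.67], [-3.05, -0], [-3.03, 3.03]. Speed limits (rad/s): [2.39, 2.39, 3.01, 3.14, 3.14, 3.14].

INTERFACE

Orientations are given as [roll, pitch, yaw] about the fixed x, y, z axes, in that order (R = Rz(yaw) Ry(pitch) Rx(roll)).
In Python, from station import arm gives the robot as it stands.
- The arm moves only by the tool move_arm, never from a script. Its argument "rows" is text: rows parted by semicolons, each of 7 numbers parted by spaces: the turn, a rotation vector about the tool's x, y, z in degrees, then the shift along the tool's x, y, z in m, then the finger opening in m, from 0 to 0.0876. A call has 1 to 8 rows; each row shifts and turns the commanded pose from where the row before left it, along the tool's axes as they then stand; what a row does not reach is not made up. A row lasts 1/8 s, in which the tool goes at most 62.5 mm and 10.7 degrees, less where a joint would pass 70% of its speed; a pose out of reach is approached as far as the arm can. A call is refused whole if a number of a shift passes 0.0625 or a number of a turn 10.7, either way. A call with a gripper value outside its range is refused whole. The fingers move at their own pace and stop on an object; "squeeze" is the grip in N (left out, the last holds). Time passes only in rows, so rows that do not move let the fingers close. It gives the time, the measured TCP pose, the force, the opening and the grip force at its end, in the units of the state.
- arm.get_state(): the state, without advancing time (a new reading comes with each control period).
- arm.grab_frame(name): name is "scene" or "side" or "wrist"; returns (picture, depth): 384x512x3 uint8, blue, green, red; 384x512 float32, m along the optical axis (not along the pixel's ray), 0 where there is no reading.
- arm.camera_model(name): a dict with "mtx" (3x3 intrinsics, pixels), "k1" (the pictures are not rectified: a ray, as slopes to the right and down, at radius r is drawn at 1 + k1 r^2 times it, then the intrinsics apply), "camera_from_world" (4x4, takes a point from world to camera coordinates); the wrist camera has in their place "mount" (4x4, takes a point from camera to tool coordinates, whose origin is the TCP and whose axes are the flange's). Camera axes: x right, y down, z forward; pixel columns grow to the right and rows downward; lengths in m; the calibration is good to about 2 mm. A picture is of the moment at which its call begins: read the wrist's pose just before it. camera_model takes no time and is no camera call.
- arm.job_done(): hands the job in; it is judged then, once.
The state is a dict: "t": time; "q": joint angles; "qd": joint speeds; "joint_efforts": joint torques, N m; "eef_pos": TCP position; "ee_rot": TCP orientation; "force": force on the tool from outside, world axes, zero at the start; "moment": the same for the moment, N m; "width": finger opening in m; "gripper_force": force on a finger pad.
Only numpy, scipy, OpenCV 4.12 (cv2) and the standard library are available. Lean on these libraries where they do the work, as an engineer would, in place of code of your own. Each camera call takes 0.05 s, during which the arm holds its last target. There are 200 camera calls.

TASK

Fit the loose crank handle onto the jack's square shaft and wind the platform up until its top is level with the tip of the pointer on the clamp stand. Then take the round-bottomed flask from its cork ring on the bench and set it, without dropping it, upright in the cork ring on the platform. Leave the crank on the shaft and don't disturb anything else.

Things in the scene. Friction and masses are not known exactly. Their poses are not given: they have to be found in the camera images.
- shaft_seat (a point): Jack: dark steel base 140 x 290 mm with a grey gear tower (52 x 56 mm, 108 mm tall) at one end and a square aluminium platform at the other. This point is the centre of the steel collar (42 mm across) on top of the tower, 115 mm above the bench, where the crank's hub comes to rest. It does not turn. z up; y points from the tower to the platform's centre, 155 mm away.
- shaft_top (a point): Top centre of the jack's upright square shaft, 16 mm square, 32 mm tall above the collar (the last 6 mm a round taper). It turns with the shaft; x and y are square to its flats. Turned clockwise seen from above it raises the platform, 20 mm per turn, with about 2 N at the crank's grip, and it stays where left. The platform starts at its lowest and can rise 70 mm.
- platform_top (a point): Centre of the upper face of the jack's platform (aluminium, 120 x 120 x 10 mm), 80 mm above the bench at the start. A cork ring lies fixed in the middle of it. z is up.
- jack_ring_top (a point): Centre of the mouth of the cork ring fixed on the platform: ring 84 mm outside, 52 mm inside, 22 mm high; this point is on its top plane, 22 mm above the platform's upper face. z is up.
- pointer_tip (a point): Tip of the short steel pointer clamped to the small stand beyond the platform; it points at the platform's far edge and its height (105 to 125 mm above the bench) is the height for the platform's upper face. Fixed. z is up. The stand's rod is 202 mm tall and stands 61 mm beyond the tip.
- crank_mouth (a point): Loose dark steel crank, 390 g, lying socket down. This point: centre of the square socket's mouth (19 mm wide, 36 mm deep, in the underside of the hub; on the bench at the start). A flat arm (12 mm thick, 22 mm wide) runs from the hub's foot along +x to an upright wooden grip 65 mm from the hub's axis. z up. The socket fits the shaft in any of four quarter turns.
- crank_hub (a point): Point on the axis of the crank's square hub (32 x 32 mm, 55 mm tall), 35 mm above its underside, where it can be pinched across the arm (32 mm wide). Axes as crank_mouth: x along the arm, z up.
- crank_grip (a point): Centre of the crank's wooden grip: upright cylinder 22 mm in diameter, 60 mm tall, its centre 45 mm above the crank's underside; it turns freely about its own axis on the arm, so it can be held in a gripper that does not turn while the crank goes round.
- flask_neck (a point): Round-bottomed glass flask, 220 g, bottom-heavy: ball 84 mm across, neck 28 mm in diameter from 80 to 140 mm above the lowest point of the flask (lip 33 mm across at the very top). This point is on the neck's axis 110 mm above the lowest point, z along the neck. It can be pinched here from above.
- flask_ball (a point): Centre of the flask's ball, 68 mm below flask_neck; 33 mm above a ring's top plane when the flask sits in the ring.
- bench_ring_top (a point): Centre of the top plane of the cork ring on the bench (84 mm outside, 52 mm inside, 22 mm high) in which the flask stands at the start. Fixed.
- jar_small: Bystander: clear glass jar, white lid, 68 mm across, 100 mm tall; origin under its centre.
- dropper: Bystander: white plastic bottle, 44 mm across, 120 mm tall; origin under its centre.
- tipbox0: Bystander: grey pipette-tip box with clear lid, 82 x 122 x 70 mm; origin under its centre.
- beaker: Bystander: small glass beaker, 64 mm across, 75 mm tall; origin under its centre.
- flask: The flask as a whole; its origin is the lowest point of the ball, z along the neck.
Mind the look-alikes: they are no part of the job. Leave any pink or turquoise look-alike of the flask alone.

How it is judged:
On the way, in this order (a step that is already met when the one before it is completed fails the run):
1. the crank sits fully down on the jack's shaft (horizontal distance between crank_mouth and shaft_seat below 0.005 m and z of crank_mouth in the frame of shaft_seat below 0.006 m and angle between crank_mouth's own z axis and vertical below 0.12 rad), for 0.2 s.
2. with the crank on the shaft and the flask still in its bench ring, the platform's top is within 4 mm of the pointer tip's height (all of step 1 and z of platform_top in the frame of pointer_tip between -0.004 and 0.004 m and horizontal distance between flask_ball and bench_ring_top below 0.02 m), for 0.3 s.
3. the flask is lifted out of its bench ring (not (horizontal distance between flask_ball and bench_ring_top below 0.02 m)), for 0.1 s.
At the end, for the whole second after the job is handed in: The platform's upper face is within 4 mm of the pointer tip's height; the crank is still on the shaft, within 6 mm of fully down; the flask sits in the platform's ring (ball centred within 7 mm, resting on the ring within 6 mm in height), upright within 0.2 rad, and at rest (all of step 1 and z of platform_top in the frame of pointer_tip between -0.004 and 0.004 m and horizontal distance between flask_ball and jack_ring_top below 0.007 m and z of flask_ball in the frame of jack_ring_top between 0.027 and 0.039 m and angle between flask_ball's own z axis and vertical below 0.2 rad and linear speed of flask below 0.03 m/s); the robot touches nothing.
It fails at once if the flask falls freely (faster than 0.45 m/s with no finger on it), as when dropped from more than about 10 mm or knocked over (linear speed of flask above 0.45 m/s and contact force between the fingers and flask below 0.1 N).
It fails at once if the flask is tipped more than 0.7 rad (angle between flask_ball's own z axis and vertical above 0.7 rad).
It fails at once if the small jar, white bottle, tip box or beaker is moved more than 30 mm (distance of any of jar_small, dropper, tipbox0, beaker from where it was at the start of the episode above 0.03 m).
It also fails if it takes over 72 s, if anything falls off the work surface, if the arm or the gripper's body presses on something with over 40 N, if the wrist force passes 120 N, or if a joint passes its speed limit or range.

## Working session

There is one attempt and no reset: what is moved stays moved. The work goes in short steps, Python scripts to look and compute and a tool call to move; the robot and the scene stay as the last step left them, time stands still between calls to the robot, and variables do not carry over. Pictures are saved under pics/ and viewed, at most 10 in all, crops included, and the job is handed in when it is done.

Besides the shell and the picture viewer there is one more tool, called as name(argument=value, ...), one argument or row to a line, values as JSON. move_arm: Moves the arm, as the interface text tells. Its arguments: {"type":"object","properties":{"rows":{"type":"string"},"squeeze":{"type":"number"}},"required":["rows"]}

```bash
ls; mkdir -p pics; cat > h.py <<'E'
import numpy as np, cv2
from station import arm
from scipy.spatial.transform import Rotation as R
def cam(name):
    m=arm.camera_model(name)
    if name=="wrist":
        s=arm.get_state(); T=np.eye(4); T[:3,:3]=R.from_euler('xyz',s['ee_rot']).as_matrix() if np.size(s['ee_rot'])==3 else np.array(s['ee_rot']); T[:3,3]=s['eef_pos']
        W=T@np.array(m['mount'])
    else: W=np.linalg.inv(np.array(m['camera_from_world']))
    return np.array(m['mtx']),float(m['k1']),W
def grab(name):
    c=cam(name); im,d=arm.grab_frame(name); return im,d,c
def slopes(c,uv):
    K,k,W=c; uv=np.atleast_2d(uv).astype(float)
    return cv2.undistortPoints(uv.reshape(-1,1,2),K,np.array([k,0,0,0,0.])).reshape(-1,2)
def rays(c,uv):
    s=slopes(c,uv); d=np.c_[s,np.ones(len(s))]@c[2][:3,:3].T; return c[2][:3,3],d
def onplane(c,uv,z):
    o,d=rays(c,uv); return o+d*((z-o[2])/d[:,2])[:,None]
def proj(c,P):
    K,k,W=c; M=np.linalg.inv(W); r=cv2.Rodrigues(M[:3,:3])[0]
    return cv2.projectPoints(np.atleast_2d(P).astype(float),r,M[:3,3],K,np.array([k,0,0,0,0.]))[0].reshape(-1,2)
def cloud(d,c):
    v,u=np.mgrid[0:384,0:512]; s=slopes(c,np.c_[u.ravel(),v.ravel()]); z=d.ravel()
    P=np.c_[s*z[:,None],z]@c[2][:3,:3].T+c[2][:3,3]; P[z==0]=np.nan; return P.reshape(384,512,3)
E
python3 - <<'E'
from h import *
print(arm.get_state())
for n in("scene","side","wrist"):
    im,d,c=grab(n); cv2.imwrite(f"pics/{n}0.png",im); np.savez(f"{n}0.npz",im=im,d=d,K=c[0],k=c[1],W=c[2]); print(n,c[2].round(3).tolist(),c[0][0,0],c[1],(d>0).mean())
a=[cv2.imread(f"pics/{n}0.png") for n in("scene","side")]
cv2.imwrite("pics/ss.png",cv2.resize(np.vstack(a),None,fx=.78,fy=.78))
E
```

```text
pics
{'t': 0.0, 'q': array([ 1.45707712e+00,  3.59383407e-01,  1.10746481e-02, -3.91556427e-04,
       -1.22413376e+00, -2.88109711e-01]), 'qd': array([ 0.00196525,  0.0007153 ,  0.00074319, -0.00061381, -0.00150793,
        0.00127727]), 'joint_efforts': array([ 1.37873467e-04, -5.82716703e+01,  2.93067563e+01,  6.99720472e+00,
        7.19439398e-03, -1.55749526e-04]), 'eef_pos': array([0.26381042, 0.62078159, 0.23362436]), 'ee_rot': array([ 3.13990972e+00, -1.14881355e-04, -4.01962164e-01]), 'force': array([ 0.31221244,  0.85131003, -0.29438889]), 'moment': array([-0.01431799, -0.04301904, -0.00891853]), 'gripper_force': 0.0, 'width': 0.08789061994366354}
scene [[0.188, 0.602, -0.776, 1.463], [0.982, -0.126, 0.141, -0.23], [-0.013, -0.788, -0.615, 0.879], [0.0, 0.0, 0.0, 1.0]] 480.9443866577246 -0.031586235144014485 0.9959309895833334
side [[0.786, -0.318, 0.53, -0.067], [-0.618, -0.398, 0.678, -0.772], [-0.005, -0.861, -0.509, 0.68], [0.0, 0.0, 0.0, 1.0]] 381.845812265024 -0.03152302618315647 0.9954681396484375
wrist [[-0.391, -0.885, -0.252, 0.333], [-0.92, 0.377, 0.107, 0.593], [0.0, 0.274, -0.962, 0.385], [0.0, 0.0, 0.0, 1.0]] 322.71402129772775 -0.08498850459791189 0.9959920247395834
```

View pics/scene0.png

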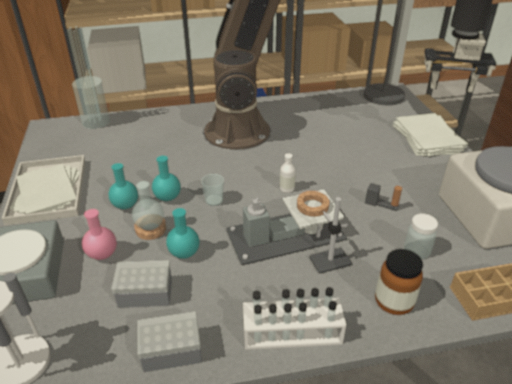

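View pics/side0.png

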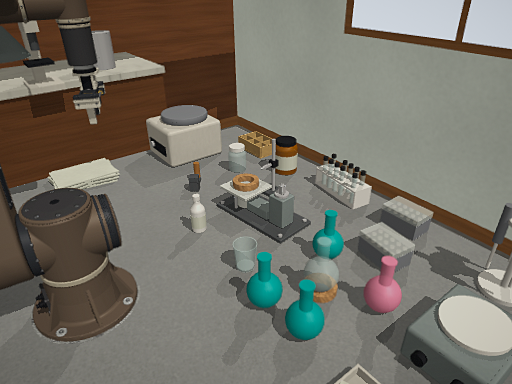

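The scene view shows the crank hub at (373,193) with its grip at (397,195), the tower at (256,225), and the platform ring at (313,203). The stand is at (332,240). The clear flask is at (148,215), with teal flasks close around it at (123,190), (166,183) and (183,238). The side view agrees, with the crank at (194,183), the jack at (260,200) and the clear flask at (321,275).

```bash
python3 - <<'E'
from h import *
def ld(n):
    z=np.load(n+"0.npz"); return z['im'],z['d'],(z['K'],float(z['k']),z['W'])
def med(P,m): q=P[m]; return len(q), np.nanmedian(q,0).round(4).tolist(), np.nanmin(q,0).round(3).tolist(), np.nanmax(q,0).round(3).tolist()
for n,boxes in (("scene",dict(crank=(360,175,412,215),plat=(275,185,350,235),tower=(238,192,275,246),pointer=(312,190,345,255),bring=(130,215,170,240),flask=(130,180,168,222))),("side",dict(crank=(183,155,206,195),plat=(215,170,275,205),tower=(265,180,298,235),pointer=(255,135,285,195),bring=(300,275,345,305),flask=(303,230,342,280)))):
    im,d,c=ld(n); P=cloud(d,c); hsv=cv2.cvtColor(im,cv2.COLOR_BGR2HSV); H,S,V=[hsv[...,i].astype(int) for i in range(3)]
    def box(k): x0,y0,x1,y1=boxes[k]; m=np.zeros(H.shape,bool); m[y0:y1,x0:x1]=1; return m
    Z=P[...,2]
    cork=(H>4)&(H<22)&(S>90)
    print(n)
    print("hubtop",med(P,box("crank")&~cork&(abs(Z-.055)<.005)&(V<110)))
    print("griptop",med(P,box("crank")&cork&(abs(Z-.075)<.005)))
    print("arm",med(P,box("crank")&~cork&(abs(Z-.012)<.005)))
    print("platring",med(P,box("plat")&cork&(Z>.095)&(Z<.115)))
    print("plat",med(P,box("plat")&~cork&(abs(Z-.08)<.005)))
    print("towertop",med(P,box("tower")&(abs(Z-.108)<.005)))
    print("shaft",med(P,box("tower")&(Z>.125)&(Z<.155)))
    print("shafttop",med(P,box("tower")&(Z>.143)&(Z<.155)))
    print("rod",med(P,box("pointer")&(Z>.15)&(Z<.21)))
    print("bring",med(P,box("bring")&cork&(abs(Z-.022)<.006)))
    print("flask",med(P,box("flask")&(Z>.1)&(Z<.18)))
    p=box("pointer")&(Z>.09)&(Z<.135)
    v,u=np.nonzero(p&~cork); print([ (a,b,*P[b,a].round(3)) for a,b in zip(u,v)][::6])
E
```

```text
scene
hubtop (72, [0.4741, 0.3117, 0.0539], [0.456, 0.294, 0.05], [0.492, 0.33, 0.058])
griptop (29, [0.5138, 0.3614, 0.0733], [0.502, 0.354, 0.07], [0.52, 0.37, 0.078])
arm (134, [0.4923, 0.3363, 0.0107], [0.468, 0.289, 0.007], [0.528, 0.375, 0.017])
platring (349, [0.5563, 0.1049, 0.1005], [0.507, 0.065, 0.095], [0.591, 0.144, 0.106])
plat (751, [0.5669, 0.0853, 0.0788], [0.484, 0.039, 0.075], [0.616, 0.172, 0.085])
towertop (193, [0.5828, -0.0528, 0.1068], [0.542, -0.077, 0.103], [0.596, -0.018, 0.113])
shaft (66, [0.5726, -0.0489, 0.137], [0.556, -0.057, 0.125], [0.578, -0.04, 0.149])
shafttop (6, [0.5706, -0.0527, 0.1449], [0.569, -0.055, 0.143], [0.576, -0.049, 0.149])
rod (107, [0.6765, 0.1176, 0.1791], [0.666, 0.113, 0.151], [0.68, 0.126, 0.203])
bring (173, [0.4888, -0.318, 0.0205], [0.454, -0.357, 0.016], [0.506, -0.279, 0.025])
flask (253, [0.4701, -0.3181, 0.1376], [0.439, -0.334, 0.1], [0.48, -0.304, 0.155])
[(np.int64(315), np.int64(191), np.float64(0.512), np.float64(0.123), np.float64(0.1)), (np.int64(321), np.int64(193), np.float64(0.523), np.float64(0.136), np.float
[... 7702 characters left out ...]
p.int64(191), np.float64(0.563), np.float64(-0.03), np.float64(0.116)), (np.int64(282), np.int64(191), np.float64(0.564), np.float64(-0.056), np.float64(0.127)), (np.int64(278), np.int64(192), np.float64(0.561), np.float64(-0.042), np.float64(0.119)), (np.int64(284), np.int64(192), np.float64(0.574), np.float64(-0.053), np.float64(0.119)), (np.int64(278), np.int64(193), np.float64(0.56), np.float64(-0.043), np.float64(0.116)), (np.int64(284), np.int64(193), np.float64(0.571), np.float64(-0.056), np.float64(0.118)), (np.int64(276), np.int64(194), np.float64(0.551), np.float64(-0.044), np.float64(0.117)), (np.int64(282), np.int64(194), np.float64(0.563), np.float64(-0.058), np.float64(0.118))]
```

```bash
python3 - <<'E'
import cv2,numpy as np
a=cv2.imread("pics/scene0.png");b=cv2.imread("pics/side0.png")
r=lambda im,x0,y0,x1,y1:cv2.resize(im[y0:y1,x0:x1],(400,300),interpolation=cv2.INTER_CUBIC)
cv2.imwrite("pics/c1.png",np.vstack([np.hstack([r(a,225,180,365,285),r(b,210,130,310,205)]),np.hstack([r(a,100,150,220,240),r(a,355,170,415,215)])]))
E
```

```text
(no output)
```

View pics/c1.png

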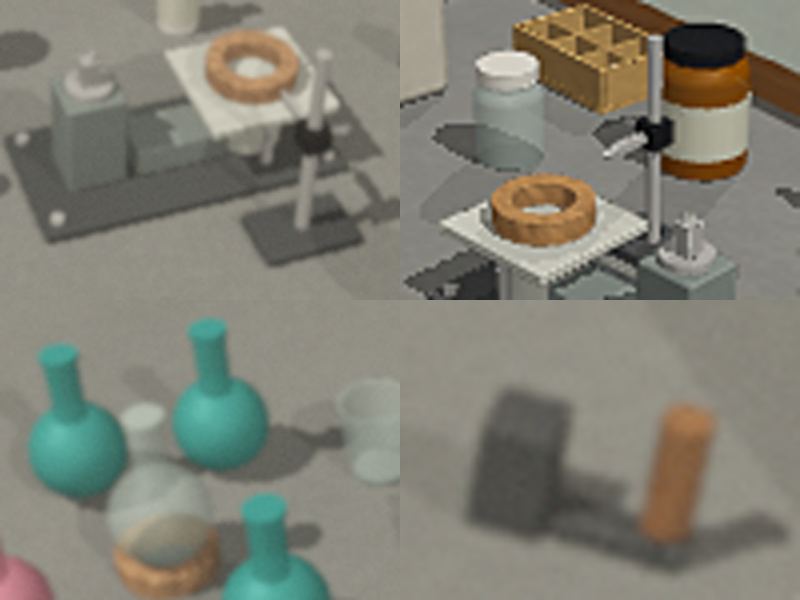

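The crops show the pointer stopping at the platform's far edge and the shaft nearly aligned with the tower. The crank arm runs right and toward the camera. From depth I get hub ≈ (0.472, 0.310), grip ≈ (0.512, 0.360) (65 mm apart, as specified) and shaft ≈ (0.568, −0.049). The platform ring is ≈ (0.55, 0.105), 155 mm from the shaft as specified. I'm moving above the crank.

move_arm(
  rows="0 0 0 0.039 0.0256 0.0067 0.0876;0 0 0 0.039 0.0256 0.0067 0.0876;0 0 0 0.039 0.0256 0.0067 0.0876;0 0 0 0.039 0.0256 0.0067 0.0876;0 0 0 0.039 0.0256 0.0067 0.0876;0 0 0 0.039 0.0256 0.0067 0.0876;0 0 0 0.039 0.0256 0.0067 0.0876;0 0 0 0.039 0.0256 0.0067 0.0876",
  squeeze=25,
)

```text
t: 1.15
eef_pos: [0.4716, 0.3093, 0.1807]
ee_rot: [3.142, 0.0, -0.402]
force: [1.3, 0.7, 0.3]
width: 0.0878
gripper_force: 0.0
```

move_arm(
  rows="0 0 10.6 0 0 0 0.0876;0 0 10.6 0 0 0 0.0876;0 0 10.6 0 0 0 0.0876;0 0 10.6 0 0 0 0.0876;0 0 10.6 0 0 0 0.0876;0 0 10.6 0 0 0 0.0876;0 0 10.6 0 0 0 0.0876;0 0 10.6 0 0 0 0.0876",
)

```text
t: 2.15
eef_pos: [0.4709, 0.3106, 0.1807]
ee_rot: [3.141, -0.0, -1.888]
force: [-0.1, 0.6, 0.5]
width: 0.0878
gripper_force: 0.0
```

move_arm(
  rows="0 0 10.6 0 0 0 0.0876;0 0 10.6 0 0 0 0.0876;0 0 0 0 0 0 0.0876",
)

```text
t: 2.52
eef_pos: [0.4709, 0.3106, 0.1808]
ee_rot: [3.142, -0.0, -2.251]
force: [-0.4, -0.6, -1.2]
width: 0.0875
gripper_force: 0.0
```

```bash
cat >> h.py <<'E'
def to(P,yaw=None):
    s=arm.get_state(); Rm=R.from_euler('xyz',s['ee_rot']); d=Rm.inv().apply(np.array(P)-s['eef_pos'])
    print("tcp",np.round(s['eef_pos'],4),"yaw",round(np.degrees(s['ee_rot'][2]),1),"tilt",np.round(np.degrees(s['ee_rot'][:2]),2),"shift in tool",d.round(4), "turn z" , None if yaw is None else round((np.degrees(s['ee_rot'][2])-yaw+180)%360-180,1))
E
python3 - <<'E'
from h import *
im,d,c=grab("wrist"); cv2.imwrite("pics/w1.png",im); np.savez("w1.npz",im=im,d=d)
P=cloud(d,c); Z=P[...,2]; hsv=cv2.cvtColor(im,cv2.COLOR_BGR2HSV); H,S,V=[hsv[...,i].astype(int) for i in range(3)]
near=np.hypot(P[...,0]-.49,P[...,1]-.335)<.08
for nm,m in (("hub",near&(abs(Z-.055)<.006)&(S<80)),("grip",near&(abs(Z-.075)<.006))):
    m=cv2.morphologyEx(m.astype(np.uint8),cv2.MORPH_OPEN,np.ones((3,3)))
    if m.sum()==0: print(nm,"none");continue
    pts=P[m>0][:,:2]; r=cv2.minAreaRect((pts*1000).astype(np.float32)); print(nm,m.sum(),r,pts.mean(0))
print(np.round(arm.camera_model("wrist")["mount"],3).tolist()); to((.472,.31,.024),-129); print(arm.get_state()['q'])
E
```

```text
hub 1272 ((471.95068359375, 313.6812438964844), (31.989870071411133, 31.459768295288086), 51.25382995605469) [0.47125948 0.31317164]
grip 167 ((506.79608154296875, 358.1448974609375), (6.6042585372924805, 18.8615779876709), 52.252777099609375) [0.50683148 0.35805665]
[[-0.0, -0.961, -0.276, 0.073], [1.0, -0.0, -0.0, -0.0], [0.0, -0.276, 0.961, -0.151], [0.0, 0.0, 0.0, 1.0]]
tcp [0.471  0.3106 0.1808] yaw -128.8 tilt [ 1.8e+02 -2.0e-02] shift in tool [-0.0002 -0.0012  0.1568] turn z 0.2
[ 9.29898388e-01  2.19693850e-01 -3.12089065e-01 -8.08289182e-05
 -1.03930117e+00 -1.60679115e+00]
```

View pics/w1.png

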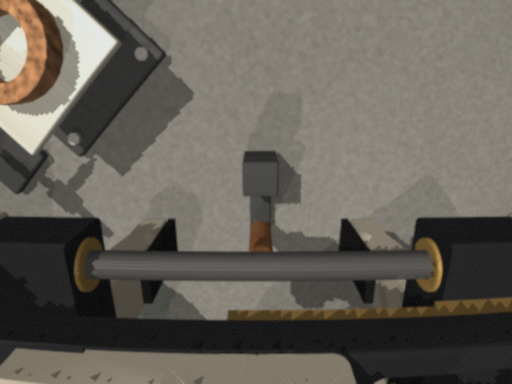

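The wrist view shows the hub at (260,174), midway between the fingers, with the arm running down to the grip at (260,237). Its yaw is 51.3° and its position (0.472, 0.313), both agreeing with the scene views. I'm descending and pinching it.

move_arm(
  rows="0 0 0 -0.002 0.0006 0.04 0.0876;0 0 0 0 0 0.04 0.0876;0 0 0 0 0 0.04 0.0876;0 0 0 0 0 0.037 0.0876;0 0 0 0 0 0 0.02;0 0 0 0 0 0 0.02;0 0 0 0 0 0 0.02;0 0 0 0 0 0 0.02",
  squeeze=30,
)

```text
t: 3.58
eef_pos: [0.4723, 0.3133, 0.0253]
ee_rot: [3.142, 0.002, -2.251]
force: [-0.6, 0.1, -0.2]
width: 0.053
gripper_force: 0.0
```

move_arm(
  rows="0 0 0 0 0 0 0.02;0 0 0 0 0 0 0.02;0 0 0 0 0 -0.04 0.02;0 0 0 0 0 -0.05 0.02;0 0 0 0 0 -0.05 0.02;0 0 0 0 0 -0.04 0.02;0 0 0 0 0 0 0.02",
)

```text
t: 4.45
eef_pos: [0.4728, 0.3137, 0.207]
ee_rot: [-3.141, 0.005, -2.252]
force: [-0.2, 0.5, -5.6]
width: 0.0318
gripper_force: 30.0
```

move_arm(
  rows="0 0 0 0.0166 -0.0377 -0.0056 0.02;0 0 0 0.0166 -0.0377 -0.0056 0.02;0 0 0 0.0166 -0.0377 -0.0056 0.02;0 0 0 0.0166 -0.0377 -0.0056 0.02;0 0 0 0.0166 -0.0377 -0.0056 0.02;0 0 0 0.0166 -0.0377 -0.0056 0.02;0 0 0 0.0166 -0.0377 -0.0056 0.02;0 0 0 0.0166 -0.0377 -0.0056 0.02",
)

```text
t: 5.45
eef_pos: [0.6219, 0.0183, 0.2464]
ee_rot: [3.139, -0.003, -2.252]
force: [1.0, 1.0, -4.3]
width: 0.0315
gripper_force: 30.0
```

move_arm(
  rows="0 0 0 0 0 0 0.02;0 0 0 0 0 0 0.02",
)

```text
t: 5.7
eef_pos: [0.6216, 0.0194, 0.2466]
ee_rot: [3.139, -0.002, -2.253]
force: [-0.3, -0.7, -4.0]
width: 0.0317
gripper_force: 30.0
```

```bash
python3 - <<'E'
from h import *
im,d,c=grab("wrist"); np.savez("w2.npz",im=im,d=d,K=c[0],k=c[1],W=c[2])
P=cloud(d,c); Z=P[...,2]
near=np.hypot(P[...,0]-.567,P[...,1]+.049)<.045
for nm,m in (("tower",near&(abs(Z-.108)<.012)),("collar",near&(abs(Z-.115)<.003)),("shaft",near&(Z>.123)&(Z<.152)),("stop",near&(Z>.143)&(Z<.152))):
    m=cv2.morphologyEx(m.astype(np.uint8),cv2.MORPH_OPEN,np.ones((2,2)))
    if m.sum()==0: print(nm,"none");continue
    pts=P[m>0][:,:2]; print(nm,m.sum(),cv2.minAreaRect((pts*1000).astype(np.float32)),pts.mean(0),np.median(P[m>0][:,2]))
u=proj(c,[.567,-.049,.14])[0]; print(u); to((.567,-.049,.2))
x,y=np.clip(u.astype(int),[80,60],[432,324]); cv2.imwrite("pics/w2.png",np.hstack([cv2.resize(im,(400,300)),cv2.resize(im[y-60:y+60,x-80:x+80],(400,300),interpolation=cv2.INTER_CUBIC)])); print(x,y)
E
```

```text
tower 3472 ((564.4933471679688, -42.45035934448242), (68.26133728027344, 62.938751220703125), 6.780353546142578) [nan nan] nan
collar 1569 ((568.1798706054688, -45.60569763183594), (42.0580940246582, 38.24055099487305), 61.6751823425293) [nan nan] nan
shaft 450 ((568.0709838867188, -45.43559646606445), (16.340696334838867, 15.591890335083008), 11.586760520935059) [nan nan] nan
stop 161 ((567.769775390625, -45.692832946777344), (13.190753936767578, 14.445677757263184), 62.18427658081055) [nan nan] nan
[256.90933328  71.71703227]
tcp [0.6216 0.0198 0.2471] yaw -129.0 tilt [ 1.7989e+02 -1.1000e-01] shift in tool [ 0.0878 -0.001   0.0473] turn z None
256 71
```

View pics/w2.png

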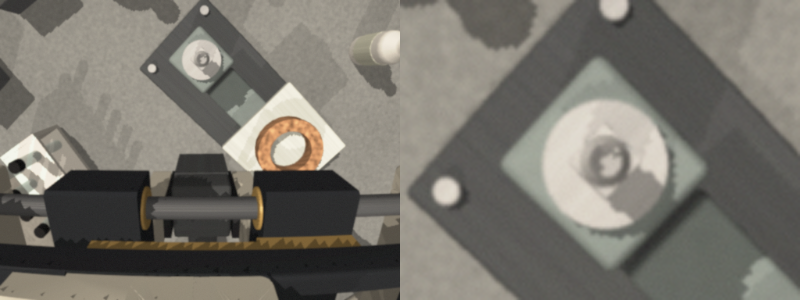

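The crank is in hand. The shaft shows at about (257,72) in the wrist frame, on the collar, giving centre ≈ (0.568, −0.0455). I still need the angle of its flats.

```bash
python3 - <<'E'
from h import *
T=[]; ims=[]
for i in range(4):
    im,d,c=grab("wrist"); P=cloud(d,c); Z=P[...,2]; ims.append(im.astype(float))
    m=(np.hypot(P[...,0]-.568,P[...,1]+.0455)<.016)&(Z>.121)&(Z<.143)
    m2=(np.hypot(P[...,0]-.568,P[...,1]+.0455)<.016)&(Z>.121)&(Z<.152); T.append(P[m2])
pts=np.vstack(T)[:,:2]*1000
for a in range(0,90,6):
    t=np.radians(a); q=pts@np.array([[np.cos(t),-np.sin(t)],[np.sin(t),np.cos(t)]])
    lo,hi=np.percentile(q,1.,axis=0),np.percentile(q,99.,axis=0); w=hi-lo; print(a,w.round(1),round(w.prod()), ((lo+hi)/2).round(1))
im=np.mean(ims,0); z=[cv2.resize(np.uint8(np.clip((im[50:94,232:281]-60)*1.5,0,255)),(440,400),interpolation=cv2.INTER_CUBIC)]
s=np.load("scene0.npz")['im'][188:222,240:277]; z.append(cv2.resize(np.uint8(np.clip((s.astype(float)-60)*1.5,0,255)),(360,400),interpolation=cv2.INTER_CUBIC))
cv2.imwrite("pics/w3.png",np.hstack(z))
E
```

```text
0 [16.4 16.2] 267 [568.5 -46.7]
6 [15.8 15.7] 249 [ 560.3 -105.8]
12 [16.  16.1] 259 [ 546.1 -163.7]
18 [16.8 17. ] 286 [ 526.  -219.8]
24 [17.5 17.8] 311 [ 500.2 -273.6]
30 [18.2 18.5] 338 [ 468.8 -324.4]
36 [18.7 19.1] 358 [ 432.3 -371.7]
42 [19.2 19.4] 373 [ 391.1 -414.9]
48 [19.4 19.4] 376 [ 345.5 -453.6]
54 [19.4 19.4] 377 [ 296.2 -487.3]
60 [19.2 19.4] 372 [ 243.7 -515.6]
66 [18.9 19.2] 363 [ 188.5 -538.2]
72 [18.5 18.7] 347 [ 131.2 -555. ]
78 [17.8 18. ] 321 [  72.4 -565.7]
84 [17.1 17.2] 294 [  12.9 -570.2]
```

View pics/w3.png

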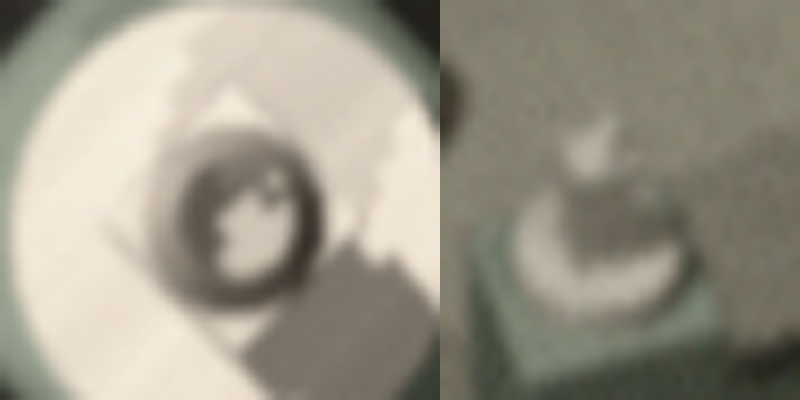

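The flats lie at about 7° (mod 90), in line with the jack, and the shaft is 16 mm wide as specified. I'll turn the crank so its arm points at 97° and look again at the hub and shaft in the same view.

move_arm(
  rows="0 0 -9.2 0 0 0 0.02;0 0 -9.2 0 0 0 0.02;0 0 -9.2 0 0 0 0.02;0 0 -9.2 0 0 0 0.02;0 0 -9.2 0 0 0 0.02;0 0 0 -0.0143 0.0305 0 0.02;0 0 0 -0.0143 0.0305 0 0.02;0 0 0 0 0 0 0.02",
)

```text
t: 6.95
eef_pos: [0.5567, 0.0415, 0.2495]
ee_rot: [-3.141, 0.001, -1.447]
force: [0.4, 0.6, -3.9]
width: 0.0318
gripper_force: 30.0
```

move_arm(
  rows="0 0 0 0 0 0 0.02;0 0 0 0 0 0 0.02",
)

```text
t: 7.2
eef_pos: [0.559, 0.0407, 0.2487]
ee_rot: [-3.141, -0.0, -1.449]
force: [-0.8, -0.7, -4.1]
width: 0.0321
gripper_force: 30.0
```

```bash
cat > sh.py <<'E'
from h import *
T=[];HB=[]
s=arm.get_state(); Rm=R.from_euler('xyz',s['ee_rot']).as_matrix()
for i in range(3):
    im,d,c=grab("wrist"); P=cloud(d,c); Z=P[...,2]
    T.append(P[(np.hypot(P[...,0]-.568,P[...,1]+.0465)<.016)&(Z>.121)&(Z<.152)])
    L=(P-s['eef_pos'])@Rm
    HB.append(L[(abs(L[...,1])<.025)&(abs(L[...,0]-.016)<.02)&(L[...,2]>-.036)&(L[...,2]<.028)])
cv2.imwrite("pics/last.png",im)
pts=np.vstack(T)[:,:2]*1000; HB=np.vstack(HB)
best=min(((np.ptp(np.percentile(pts@R.from_euler('z',a,degrees=True).as_matrix()[:2,:2],[1,99],axis=0),axis=0).prod(),a) for a in range(-10,35)))
M=R.from_euler('z',best[1],degrees=True).as_matrix()[:2,:2]; q=np.percentile(pts@M,[1,99],axis=0)
sc=np.r_[M@q.mean(0)/1000,.13]; print("shaft",best,np.ptp(q,axis=0),sc,"in tool",((sc-s['eef_pos'])@Rm).round(4))
print("hub in tool n",len(HB)); 
for lo in np.arange(-.036,.028,.008):
    h=HB[(HB[:,2]>=lo)&(HB[:,2]<lo+.008)]
    if len(h)>30: print(round(lo,3),len(h),np.percentile(h[:,0],[2,50,98]).round(4),np.percentile(h[:,1],[2,50,98]).round(4))
to(sc,None)
E
python3 sh.py
```

```text
shaft (np.float64(244.00526203036878), 7) [15.98881102 15.26100107] [ 0.56821963 -0.04651718  0.13      ] in tool [0.0876 0.0015 0.1187]
hub in tool n 14559
-0.036 4023 [0.0095 0.0133 0.0161] [-0.0225 -0.0008  0.0225]
-0.028 2520 [0.0087 0.0156 0.0164] [-0.0242  0.0001  0.0242]
-0.02 2134 [0.0059 0.0152 0.0162] [-0.0244  0.0003  0.0241]
-0.012 2097 [0.0085 0.0152 0.0159] [-0.024  -0.0002  0.0241]
-0.004 1592 [0.0089 0.0152 0.0159] [-0.0239 -0.0001  0.0238]
0.004 983 [0.009  0.0154 0.0158] [-0.0197 -0.0016  0.0168]
0.012 838 [0.0149 0.0154 0.0158] [-0.0168 -0.0016  0.0137]
0.02 372 [0.0149 0.0153 0.0158] [-0.0169 -0.0022  0.0137]
tcp [0.5588 0.0404 0.2484] yaw -83.0 tilt [ 1.7997e+02 -1.0000e-02] shift in tool [0.0874 0.0012 0.1184] turn z None
```

```bash
python3 - <<'E'
from h import *
s=arm.get_state(); Rm=R.from_euler('xyz',s['ee_rot']).as_matrix()
def hist(L,m,ax,lab):
    print(lab,m.sum(),np.percentile(L[m][:,ax],[1,5,50,95,99]).round(4) if m.sum()>20 else "")
im,d,c=grab("wrist"); P=cloud(d,c); L=(P-s['eef_pos'])@Rm
sel=(abs(L[...,1])<.07)&(L[...,2]>-.03)&(L[...,2]<.03)&(abs(L[...,0])<.02)
# occupancy in y at finger level
for z0 in (-.02,-.01,0,.008,.016):
    m=sel&(L[...,2]>z0)&(L[...,2]<z0+.006); y=L[m][:,1]; h=np.histogram(y,np.arange(-.06,.061,.004))[0]; print(z0,h.tolist())
    x=[(round(a,3),round(float(np.median(L[m&(abs(L[...,1]-a)<.002)][:,0])),4)) for a in np.arange(-.044,.045,.008) if (m&(abs(L[...,1]-a)<.002)).sum()>5]; print(x)
for n in("scene","side"):
    im,d,c=grab(n); P=cloud(d,c); Z=P[...,2]; L=(P-s['eef_pos'])@Rm; cv2.imwrite(f"pics/{n}2.png",im)
    m=(abs(L[...,0])<.03)&(abs(L[...,1])<.03)&(L[...,2]>.010)&(L[...,2]<.026)
    hist(L,m,0,n+" hub x"); hist(L,m,1,"hub y"); hist(L,m,2,"z")
    q=P[(np.hypot(P[...,0]-.568,P[...,1]+.0485)<.014)&(Z>.121)&(Z<.140)]; q=(q-s['eef_pos'])@Rm
    print("shaft in tool",len(q),np.percentile(q,[2,50,98],axis=0).round(4).tolist())
E
```

```text
-0.02 [0, 0, 0, 0, 0, 0, 0, 36, 55, 30, 27, 43, 38, 38, 38, 37, 34, 44, 24, 32, 65, 55, 7, 0, 0, 0, 0, 0, 0, 0]
[(np.float64(-0.028), 0.0105), (np.float64(-0.02), 0.009), (np.float64(-0.012), 0.0156), (np.float64(-0.004), 0.0155), (np.float64(0.004), 0.0155), (np.float64(0.012), 0.0158), (np.float64(0.02), 0.0088), (np.float64(0.028), 0.0105)]
-0.01 [0, 0, 0, 0, 0, 0, 6, 41, 38, 47, 24, 37, 35, 44, 37, 37, 43, 36, 25, 46, 41, 42, 21, 0, 0, 0, 0, 0, 0, 0]
[(np.float64(-0.028), 0.0105), (np.float64(-0.02), 0.0091), (np.float64(-0.012), 0.0151), (np.float64(-0.004), 0.0153), (np.float64(0.004), 0.0154), (np.float64(0.012), 0.0155), (np.float64(0.02), 0.0105), (np.float64(0.028), 0.0105)]
0 [0, 0, 0, 0, 0, 0, 3, 10, 12, 19, 20, 33, 33, 34, 34, 35, 31, 32, 20, 24, 13, 13, 6, 0, 0, 0, 0, 0, 0, 0]
[(np.float64(-0.028), 0.0106), (np.float64(-0.02), 0.009), (np.float64(-0.012), 0.0151), (np.float64(-0.004), 0.0153), (np.float64(0.004), 0.0154), (np.float64(0.012), 0.0154), (np.float64(0.02), 0.0106), (np.float64(0.028), 0.0105)]
0.008 [0, 0, 0, 0, 0, 0, 0, 0, 0, 0, 10, 27, 30, 26, 35, 25, 31,
[... 178 characters left out ...]
, 0, 0, 0, 0, 0, 0, 11, 25, 22, 24, 26, 23, 25, 25, 14, 0, 0, 0, 0, 0, 0, 0, 0, 0, 0, 0]
[(np.float64(-0.012), 0.0152), (np.float64(-0.004), 0.0153), (np.float64(0.004), 0.0153), (np.float64(0.012), 0.0153)]
scene hub x 89 [-0.0292 -0.028   0.0087  0.0172  0.0177]
hub y 89 [-0.0185 -0.017  -0.0127  0.0081  0.0137]
z 89 [0.0106 0.0121 0.0186 0.025  0.0253]
shaft in tool 53 [[0.0814, -0.0081, 0.1087], [0.0908, -0.003, 0.1172], [0.0972, 0.0097, 0.1267]]
side hub x 67 [-0.0283 -0.0152  0.0147  0.0182  0.0188]
hub y 67 [-0.0175 -0.0165  0.0115  0.0153  0.0158]
z 67 [0.0103 0.0109 0.0175 0.0228 0.0235]
shaft in tool 47 [[0.0811, -0.0066, 0.1087], [0.0947, 0.0076, 0.1178], [0.0982, 0.0107, 0.1268]]
```

Hub-to-shaft offsets agree across all three cameras: tool x ≈ 0.0877 and y ≈ 0.003. I'm moving over the shaft and easing down while watching the force.

move_arm(
  rows="0 0 0 0.0439 0.0015 0 0.02;0 0 0 0.0438 0.0015 0 0.02;0 0 0 0 0 0.034 0.02;0 0 0 0 0 0.034 0.02;0 0 0 0 0 0 0.02;0 0 0 0 0 0.006 0.02;0 0 0 0 0 0.006 0.02;0 0 0 0 0 0.005 0.02",
)

```text
t: 8.5
eef_pos: [0.5666, -0.0466, 0.1642]
ee_rot: [-3.14, 0.0, -1.449]
force: [0.1, 0.1, -4.6]
width: 0.0321
gripper_force: 30.0
```

move_arm(
  rows="0 0 0 0 0 0.003 0.02;0 0 0 0 0 0 0.02",
)

```text
t: 8.75
eef_pos: [0.5661, -0.0468, 0.1607]
ee_rot: [3.141, -0.0, -1.449]
force: [-0.2, -0.8, -4.0]
width: 0.0316
gripper_force: 30.0
```

move_arm(
  rows="0 0 0 0 0 0.005 0.02;0 0 0 0 0 0.005 0.02;0 0 0 0 0 0.005 0.02;0 0 0 0 0 0.004 0.02;0 0 0 0 0 0 0.02",
)

```text
t: 9.38
eef_pos: [0.5659, -0.0469, 0.1413]
ee_rot: [3.141, -0.0, -1.449]
force: [-0.4, 0.0, -3.9]
width: 0.0317
gripper_force: 30.0
```

move_arm(
  rows="0 0 0 0 0 0.002 0.02;0 0 0 0 0 0.001 0.02;0 0 0 0 0 0 0.02",
)

```text
t: 9.75
eef_pos: [0.5664, -0.0468, 0.1396]
ee_rot: [-3.141, -0.0, -1.449]
force: [-2.6, 1.5, 4.7]
width: 0.032
gripper_force: 30.0
```

Contact is at the expected seat height, so I'm releasing, rising and checking from above.

move_arm(
  rows="0 0 0 0 0 0 0.05;0 0 0 0 0 0 0.05;0 0 0 0 0 0 0.05;0 0 0 0 0 -0.02 0.05;0 0 0 0 0 -0.025 0.05;0 0 0 0 0 -0.025 0.05;0 0 0 0 0 0 0.05",
)

```text
t: 10.62
eef_pos: [0.5675, -0.0468, 0.2109]
ee_rot: [-3.138, -0.0, -1.449]
force: [-0.1, 0.2, 0.0]
width: 0.0499
gripper_force: 0.0
```

```bash
cat > cr.py <<'E'
from h import *
for n in("scene","side","wrist"):
    im,d,c=grab(n); cv2.imwrite(f"pics/{n}3.png",im); P=cloud(d,c); Z=P[...,2]
    hsv=cv2.cvtColor(im,cv2.COLOR_BGR2HSV); H,S,V=[hsv[...,i].astype(int) for i in range(3)]
    near=np.hypot(P[...,0]-.567,P[...,1]+.047)<.095; cork=(H>4)&(H<22)&(S>90)
    for nm,m in (("hubtop",near&(Z>.162)&(Z<.178)&(np.hypot(P[...,0]-.567,P[...,1]+.047)<.026)&~cork),("griptop",near&cork&(Z>.183)&(Z<.2)),("gripside",near&cork&(Z>.14)&(Z<.18)),("plat",(abs(P[...,0]-.55)<.055)&(abs(P[...,1]-.107)<.055)&(S<60)&(Z>.07)&(Z<.14)&(V>120))):
        if m.sum()>10: q=P[m]; print(n,nm,m.sum(),np.median(q,0).round(4),np.percentile(q,2,axis=0).round(4),np.percentile(q,98,axis=0).round(4))
to((.56,.018,.149),-83)
E
python3 cr.py
```

```text
scene hubtop 124 [ 0.5724 -0.0504  0.1686] [ 0.5538 -0.064   0.1626] [ 0.5845 -0.0323  0.1714]
scene griptop 34 [0.5625 0.0164 0.1884] [0.5536 0.0088 0.1847] [0.5697 0.0235 0.1906]
scene gripside 91 [0.5664 0.0149 0.1603] [0.5601 0.0074 0.1416] [0.5707 0.0232 0.179 ]
scene plat 525 [0.5657 0.0927 0.0789] [0.4984 0.0531 0.0751] [0.6041 0.1603 0.0832]
side hubtop 98 [ 0.5626 -0.0529  0.1702] [ 0.5498 -0.0648  0.1625] [ 0.5828 -0.0351  0.1733]
side griptop 32 [0.5564 0.0116 0.1902] [0.5492 0.0053 0.184 ] [0.5666 0.0235 0.1924]
side gripside 86 [0.553  0.0098 0.1597] [0.5484 0.0053 0.1405] [0.5641 0.0198 0.1788]
side plat 110 [0.5205 0.1097 0.081 ] [0.4955 0.0524 0.0783] [0.5866 0.1596 0.0843]
wrist hubtop 2511 [ 0.568  -0.0478  0.1712] [ 0.5524 -0.0623  0.1642] [ 0.5834 -0.0308  0.1725]
wrist griptop 228 [0.5605 0.0094 0.1867] [0.551  0.0078 0.1832] [0.5683 0.0139 0.1905]
wrist gripside 531 [0.5605 0.0099 0.1702] [0.5489 0.0077 0.158 ] [0.5698 0.0184 0.1792]
wrist plat 1527 [0.532  0.0723 0.0812] [0.497  0.0572 0.0799] [0.6038 0.096  0.0825]
tcp [ 0.5658 -0.0469  0.2081] yaw -83.0 tilt [1.7995e+02 1.0000e-02] shift in tool [-0.0651 -0.0022  0.0591] turn z -0.0
```

The crank is seated: the hub top reads about 0.170 m in all three views. I'm moving to the wooden grip and pinching it.

move_arm(
  rows="0 0 0 -0.0325 0 0 0.05;0 0 0 -0.0325 0 0 0.05;0 0 0 0 0 0 0.05;0 0 0 0 0 0.02 0.05;0 0 0 0 0 0.02 0.05;0 0 0 0 0 0.019 0.05;0 0 0 0 0 0 0.01;0 0 0 0 0 0 0.01",
  squeeze=15,
)

```text
t: 11.78
eef_pos: [0.5586, 0.0174, 0.1501]
ee_rot: [-3.142, -0.0, -1.449]
force: [0.9, -0.2, 0.8]
width: 0.0356
gripper_force: 0.0
```

move_arm(
  rows="0 0 0 0 0 0 0.01;0 0 0 0 0 0 0.01;0 0 0 0 0 0 0.01",
)

```text
t: 12.15
eef_pos: [0.5587, 0.0178, 0.1504]
ee_rot: [-3.14, 0.0, -1.449]
force: [0.2, 0.6, 1.3]
width: 0.0213
gripper_force: 15.0
```

The grip is held (21 mm wide). This is the first quadrant, clockwise.

move_arm(
  rows="0 0 0 0.0022 -0.0168 0 0.01;0 0 0 0.0065 -0.0157 0 0.01;0 0 0 0.0103 -0.0135 0 0.01;0 0 0 0.0135 -0.0103 0 0.01;0 0 0 0.0157 -0.0065 0 0.01;0 0 0 0.0168 -0.0022 0 0.01",
)

```text
t: 12.9
eef_pos: [0.6318, -0.0393, 0.1502]
ee_rot: [-3.141, 0.0, -1.449]
force: [-5.1, 4.1, 8.4]
width: 0.0215
gripper_force: 15.0
```

move_arm(
  rows="0 0 0 0.0168 0.0022 0 0.01;0 0 0 0.0157 0.0065 0 0.01;0 0 0 0.0135 0.0103 0 0.01;0 0 0 0.0103 0.0135 0 0.01;0 0 0 0.0065 0.0157 0 0.01;0 0 0 0.0022 0.0168 0 0.01",
)

```text
t: 13.65
eef_pos: [0.5746, -0.113, 0.1504]
ee_rot: [-3.139, -0.002, -1.449]
force: [2.7, -1.5, 2.6]
width: 0.0216
gripper_force: 15.0
```

move_arm(
  rows="0 0 0 -0.0022 0.0168 0 0.01;0 0 0 -0.0065 0.0157 0 0.01;0 0 0 -0.0103 0.0135 0 0.01;0 0 0 -0.0135 0.0103 0 0.01;0 0 0 -0.0157 0.0065 0 0.01;0 0 0 -0.0168 0.0022 0 0.01",
)

```text
t: 14.4
eef_pos: [0.5018, -0.0541, 0.1503]
ee_rot: [-3.14, -0.0, -1.449]
force: [6.6, -1.7, 2.6]
width: 0.022
gripper_force: 15.0
```

move_arm(
  rows="0 0 0 -0.0168 -0.0022 0 0.01;0 0 0 -0.0157 -0.0065 0 0.01;0 0 0 -0.0135 -0.0103 0 0.01;0 0 0 -0.0103 -0.0135 0 0.01;0 0 0 -0.0065 -0.0157 0 0.01;0 0 0 -0.0022 -0.0168 0 0.01",
)

```text
t: 15.15
eef_pos: [0.5561, 0.0178, 0.1492]
ee_rot: [3.136, -0.001, -1.449]
force: [-5.5, -5.1, 9.8]
width: 0.0219
gripper_force: 15.0
```

move_arm(
  rows="0 0 0 0.0022 -0.0168 0 0.01;0 0 0 0.0065 -0.0157 0 0.01;0 0 0 0.0103 -0.0135 0 0.01;0 0 0 0.0135 -0.0103 0 0.01;0 0 0 0.0157 -0.0065 0 0.01;0 0 0 0.0168 -0.0022 0 0.01",
)

```text
t: 15.9
eef_pos: [0.6313, -0.0373, 0.1498]
ee_rot: [-3.142, 0.001, -1.448]
force: [0.4, 3.3, 6.4]
width: 0.0219
gripper_force: 15.0
```

move_arm(
  rows="0 0 0 0.0168 0.0022 0 0.01;0 0 0 0.0157 0.0065 0 0.01;0 0 0 0.0135 0.0103 0 0.01;0 0 0 0.0103 0.0135 0 0.01;0 0 0 0.0065 0.0157 0 0.01;0 0 0 0.0022 0.0168 0 0.01;0 0 0 0 0 0 0.01",
)

```text
t: 16.77
eef_pos: [0.5732, -0.1121, 0.1502]
ee_rot: [3.141, -0.001, -1.449]
force: [0.4, -8.7, 7.1]
width: 0.0218
gripper_force: 15.0
```

```bash
cat > pl.py <<'E'
from h import *
for n in("scene","side"):
    ims=[];ds=[]
    for i in range(3):
        im,d,c=grab(n); ims.append(im); ds.append(d)
    cv2.imwrite(f"pics/{n}4.png",im); 
    for i,d in enumerate(ds):
        P=cloud(d,c); Z=P[...,2]; hsv=cv2.cvtColor(ims[i],cv2.COLOR_BGR2HSV); S,V=hsv[...,1],hsv[...,2]
        m=(abs(P[...,0]-.55)<.055)&(abs(P[...,1]-.107)<.055)&(S<50)&(V>140)&(Z>.075)&(Z<.128)
        # along-pointer coordinate: tip->rod dir
        a=np.array([.673-.612,.116-.109])/.0614; r=P[...,:2]-np.array([.612,.109]); s=r@a; t=r@np.array([-a[1],a[0]])
        p=(s>.002)&(s<.045)&(abs(t)<.010)&(Z>.098)&(Z<.135)
        print(n,"plat",m.sum(),np.percentile(Z[m],[10,50,90]).round(4),"pointer",p.sum(),np.percentile(Z[p],[5,50,90]).round(4) if p.sum() else "", "s,t",np.percentile(s[p],[0,50]).round(3),np.median(t[p]).round(4))
E
python3 pl.py
```

```text
scene plat 451 [0.1058 0.1082 0.1101] pointer 44 [0.1133 0.1172 0.1202] s,t [0.004 0.025] 0.0016
scene plat 451 [0.1059 0.1083 0.1102] pointer 43 [0.113  0.1176 0.1206] s,t [0.005 0.026] 0.0013
scene plat 442 [0.1058 0.1081 0.11  ] pointer 44 [0.1125 0.1178 0.1205] s,t [0.004 0.025] 0.001
side plat 83 [0.1088 0.1105 0.1117] pointer 9 [0.1168 0.1191 0.1208] s,t [0.007 0.015] 0.0016
side plat 76 [0.1089 0.1105 0.112 ] pointer 9 [0.1171 0.1198 0.1212] s,t [0.004 0.014] -0.0
side plat 83 [0.1091 0.1104 0.1119] pointer 9 [0.1175 0.1196 0.1227] s,t [0.004 0.013] -0.0003
```

The platform has risen about 29.4 mm, to ≈ 0.1094 m, and the pointer is at ≈ 0.118 m. I'll zoom in to locate the tip's pixel in both views.

```bash
python3 - <<'E'
from h import *
a=cv2.imread("pics/scene4.png")[195:240,300:350];b=cv2.imread("pics/side4.png")[150:186,250:290]
cv2.imwrite("pics/c2.png",np.hstack([cv2.resize(a,(400,360),interpolation=cv2.INTER_CUBIC),cv2.resize(b,(400,360),interpolation=cv2.INTER_CUBIC)]))
E
```

```text
(no output)
```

View pics/c2.png

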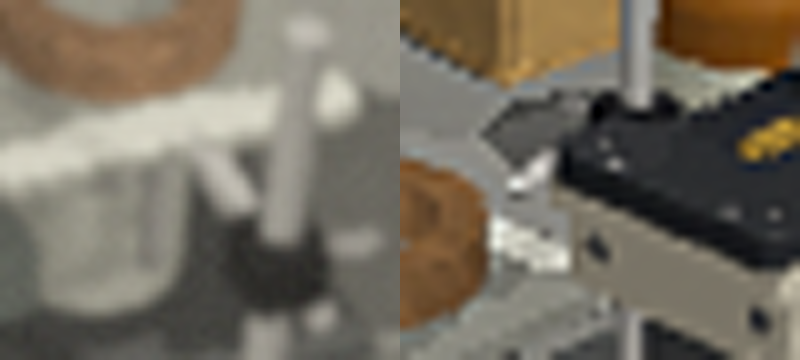

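In the scene view the tip is at about (323.5,212). In the side view it is at about (261,168.7), and it sits clear above the platform edge.

```bash
python3 - <<'E'
from h import *
A=[]
cs,cd=cam("scene"),cam("side")
for us in ((323.5,212),(323,211.5),(324.4,213)):
  for ud in ((261,168.7),(260.5,168.9)):
    M=np.zeros((3,3));v=np.zeros(3);L=[]
    for c,u in((cs,us),(cd,ud)):
        o,d=rays(c,u); d=d[0]/np.linalg.norm(d[0]); Q=np.eye(3)-np.outer(d,d); M+=Q; v+=Q@o; L.append((o,d))
    X=np.linalg.solve(M,v); print(us,ud,X.round(4),[round(float(np.linalg.norm((X-o)-(X-o)@d*d)),4) for o,d in L])
# tip assumed at axis xy: C + y*(155+~62): height from each view at the nearest approach to vertical line
C=np.array([.5663,-.0464]); y=np.array([np.cos(np.radians(96.7)),np.sin(np.radians(96.7))]); print("ring",C+.155*y)
E
python3 - <<'E'
E
```

```text
(323.5, 212) (261, 168.7) [0.6169 0.1109 0.1169] [0.0001, 0.0001]
(323.5, 212) (260.5, 168.9) [0.6156 0.1116 0.116 ] [0.0002, 0.0002]
(323, 211.5) (261, 168.7) [0.6159 0.1098 0.1177] [0.0003, 0.0003]
(323, 211.5) (260.5, 168.9) [0.6147 0.1104 0.1169] [0.0, 0.0]
(324.4, 213) (261, 168.7) [0.6188 0.1129 0.1152] [0.0002, 0.0002]
(324.4, 213) (260.5, 168.9) [0.6175 0.1136 0.1144] [0.0005, 0.0005]
ring [0.54821604 0.10754145]
```

Tip height ≈ 0.1175, so about 8.1 mm remain, which is roughly 145° more.

move_arm(
  rows="0 0 0 -0.0022 0.0168 0 0.01;0 0 0 -0.0065 0.0157 0 0.01;0 0 0 -0.0103 0.0135 0 0.01;0 0 0 -0.0135 0.0103 0 0.01;0 0 0 -0.0157 0.0065 0 0.01;0 0 0 -0.0168 0.0022 0 0.01",
)

```text
t: 17.82
eef_pos: [0.5019, -0.0539, 0.1501]
ee_rot: [-3.141, -0.0, -1.449]
force: [6.0, -2.9, 2.6]
width: 0.0214
gripper_force: 15.0
```

move_arm(
  rows="0 0 0 -0.0168 -0.0022 0 0.01;0 0 0 -0.0157 -0.0065 0 0.01;0 0 0 -0.0135 -0.0103 0 0.01;0 0 0 -0.0073 -0.0087 0 0.01;0 0 0 0 0 0 0.01;0 0 0 0 0 0 0.01",
)

```text
t: 18.58
eef_pos: [0.523, 0.0018, 0.1496]
ee_rot: [3.141, -0.001, -1.448]
force: [4.1, -5.0, 4.3]
width: 0.0218
gripper_force: 15.0
```

move_arm(
  rows="0 0 0 0 0 0 0.04;0 0 0 0 0 0 0.04;0 0 0 0 0 -0.03 0.04;0 0 0 0 0 -0.05 0.04;0 0 0 0 0 -0.05 0.04;0 0 0 0 0 0 0.04;0 0 0 0 0 0 0.04",
)

```text
t: 19.45
eef_pos: [0.5219, 0.0018, 0.279]
ee_rot: [3.14, 0.001, -1.449]
force: [-0.6, -0.0, 0.0]
width: 0.04
gripper_force: 0.0
```

```bash
python3 pl.py; python3 - <<'E'
from h import *
im,d,c=grab("wrist"); cv2.imwrite("pics/w5.png",im); np.savez("w5.npz",im=im,d=d,K=c[0],k=c[1],W=c[2]); to((.56,.1,.27))
a=cv2.imread("pics/scene4.png")[165:245,230:350];b=cv2.imread("pics/side4.png")[145:205,220:300]
cv2.imwrite("pics/c3.png",np.hstack([cv2.resize(a,(400,300),interpolation=cv2.INTER_CUBIC),cv2.resize(b,(400,300),interpolation=cv2.INTER_CUBIC)]))
E
```

```text
scene plat 555 [0.1138 0.1161 0.1182] pointer 44 [0.1114 0.1181 0.1204] s,t [0.004 0.026] 0.0008
scene plat 546 [0.1141 0.1162 0.1182] pointer 44 [0.1127 0.1179 0.1198] s,t [0.003 0.026] 0.001
scene plat 546 [0.1139 0.1162 0.118 ] pointer 44 [0.1127 0.1179 0.1203] s,t [0.003 0.025] 0.001
side plat 167 [0.1167 0.1183 0.1198] pointer 25 [0.1152 0.1198 0.122 ] s,t [0.011 0.028] 0.0005
side plat 165 [0.1172 0.1184 0.1197] pointer 27 [0.1144 0.1196 0.1225] s,t [0.012 0.03 ] -0.001
side plat 163 [0.1168 0.1185 0.1199] pointer 25 [0.113  0.1191 0.1221] s,t [0.011 0.027] 0.0008
tcp [0.5225 0.0015 0.2791] yaw -83.0 tilt [ 1.7993e+02 -2.0000e-02] shift in tool [-0.0932 -0.0492  0.009 ] turn z None
```

View pics/c3.png

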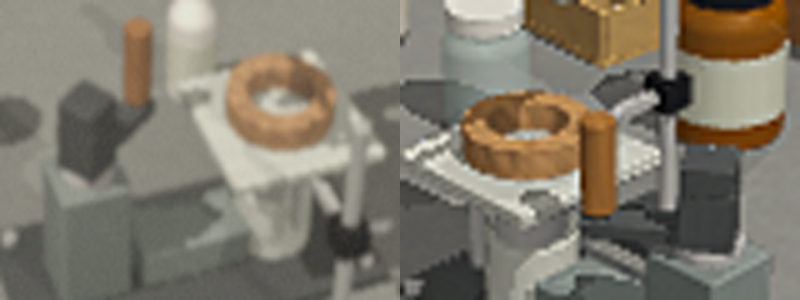

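The crank stays seated at (85,130) in the crop, the platform is level with the pointer, and readings agree within about 1.5 mm. Next is the flask, so I'm locating its ring and neighbours from the scene and side data.

```bash
python3 - <<'E'
from h import *
from scipy.optimize import least_squares
for n in("scene","side"):
    z=np.load(n+"0.npz"); im=z['im']; c=(z['K'],float(z['k']),z['W']); P=cloud(z['d'],c); Z=P[...,2]
    hsv=cv2.cvtColor(im,cv2.COLOR_BGR2HSV); H,S,V=[hsv[...,i].astype(int) for i in range(3)]
    teal=(H>78)&(H<100)&(S>110)|((H>165)|(H<3))&(S>80)
    nc,lab,st,ce=cv2.connectedComponentsWithStats((teal&(Z>.095)&(Z<.16)).astype(np.uint8))
    for i in range(1,nc):
        if st[i,4]>15:
            q=P[lab==i]; print(n,"neck",ce[i].round(),q.mean(0).round(3),np.nanmax(q[:,2]).round(3))
    m=(H>4)&(H<22)&(S>90)&(np.hypot(P[...,0]-.465,P[...,1]+.318)<.06)&(Z>.003)&(Z<.02)
    q=P[m][:,:2]; o=c[2][:2,3]
    f=least_squares(lambda p:np.hypot(*(q-p).T)-.042,[.465,-.318],loss='soft_l1',f_scale=.002); print(n,"ring",len(q),f.x.round(4),np.abs(f.fun).mean())
    m=(np.hypot(P[...,0]-.465,P[...,1]+.318)<.03)&(Z>.11)&(Z<.145)&~teal; q=P[m][:,:2]
    f=least_squares(lambda p:np.hypot(*(q-p).T)-.014,[.465,-.318],loss='soft_l1',f_scale=.002); print(n,"neck",len(q),f.x.round(4),np.abs(f.fun).mean())
to((.46,-.318,.27),-83); print(arm.get_state()['q'].round(2))
E
```

```text
scene neck [163. 165.] [ 0.34  -0.265  0.124] 0.142
scene neck [118. 172.] [ 0.352 -0.386  0.125] 0.142
scene neck [179. 219.] [ 0.579 -0.237  0.124] 0.142
scene neck [ 93. 220.] [ 0.541 -0.441  0.125] 0.142
scene ring 156 [ 0.459  -0.3188] 0.0024399676059811805
scene neck 121 [ 0.4601 -0.3186] 0.001360248501392682
side neck [330. 220.] [ 0.567 -0.241  0.125] 0.143
side neck [323. 250.] [ 0.455 -0.324  0.136] 0.155
side neck [264. 264.] [ 0.328 -0.27   0.126] 0.143
side neck [388. 268.] [ 0.527 -0.446  0.126] 0.143
side neck [306. 292.] [ 0.34  -0.39   0.127] 0.143
side ring 107 [ 0.4628 -0.3178] 0.0008756220061170433
side neck 39 [ 0.4622 -0.3181] 0.0006940057248460387
tcp [0.5225 0.0015 0.2791] yaw -83.0 tilt [ 1.7993e+02 -2.0000e-02] shift in tool [0.3095 0.1008 0.0093] turn z -0.0
[ 0.38  0.08 -0.25 -0.   -1.24 -0.26]
```

Flask neck ≈ (0.4615, −0.3184), with both views and the ring fit agreeing. The neighbouring necks are all at least 135 mm away, so the current yaw works. I'm moving over it.

move_arm(
  rows="0 0 0 0.0388 0.0124 0.0012 0.065;0 0 0 0.0388 0.0124 0.0012 0.065;0 0 0 0.0388 0.0124 0.0012 0.065;0 0 0 0.0388 0.0124 0.0012 0.065;0 0 0 0.0388 0.0124 0.0012 0.065;0 0 0 0.0388 0.0124 0.0012 0.065;0 0 0 0.0388 0.0124 0.0012 0.065;0 0 0 0.0388 0.0124 0.0012 0.065",
  squeeze=15,
)

```text
t: 20.8
eef_pos: [0.4615, -0.3199, 0.2699]
ee_rot: [3.141, 0.0, -1.449]
force: [0.8, 0.4, 1.1]
width: 0.0648
gripper_force: 0.0
```

move_arm(
  rows="0 0 0 0 0 0 0.065;0 0 0 0 0 0 0.065",
)

```text
t: 21.05
eef_pos: [0.4618, -0.3186, 0.2698]
ee_rot: [3.141, 0.0, -1.45]
force: [0.1, 0.3, -1.7]
width: 0.0649
gripper_force: 0.0
```

```bash
python3 - <<'E'
from h import *
from scipy.optimize import least_squares
im,d,c=grab("wrist"); cv2.imwrite("pics/w6.png",im); P=cloud(d,c); Z=P[...,2]
hsv=cv2.cvtColor(im,cv2.COLOR_BGR2HSV); H,S,V=[hsv[...,i].astype(int) for i in range(3)]
near=np.hypot(P[...,0]-.4615,P[...,1]+.3184)<.05
for nm,m in (("lip",near&(Z>.145)&(Z<.16)),("neckz",near&(Z>.1)&(Z<.145)),("cork",near&(H>4)&(H<22)&(S>90)&(Z<.03))):
    if m.sum()>5: q=P[m]; print(nm,m.sum(),np.percentile(q,[1,50,99],axis=0).round(4).tolist(),cv2.minEnclosingCircle((q[:,:2]*1000).astype(np.float32)))
to((.4615,-.3184,.112))
E
```

```text
lip 1136 [[0.4469, -0.3324, 0.1514], [0.4623, -0.3171, 0.1539], [0.4777, -0.3012, 0.1556]] ((462.3970642089844, -316.4643859863281), 16.700586318969727)
neckz 187 [[0.4505, -0.3305, 0.1007], [0.4644, -0.3291, 0.1196], [0.4757, -0.3202, 0.1374]] ((462.8280944824219, -319.87994384765625), 13.494575500488281)
cork 152 [[0.4365, -0.3581, 0.0064], [0.4664, -0.355, 0.0222], [0.4938, -0.3431, 0.0245]] ((465.0323181152344, -345.3717956542969), 29.57477378845215)
tcp [ 0.462  -0.3182  0.27  ] yaw -83.0 tilt [1.7999e+02 1.0000e-02] shift in tool [0.0002 0.0005 0.158 ] turn z None
```

View pics/w6.png

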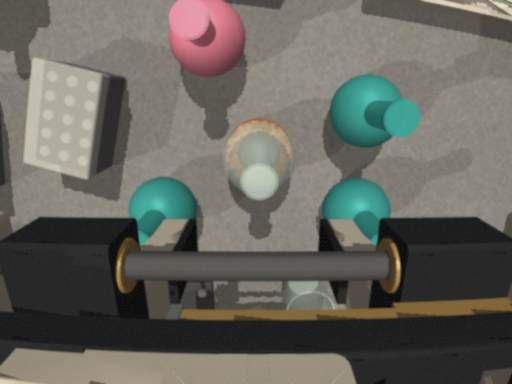

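The lip is at (260,182), centred between the fingers with the neighbours clear. I'm descending and pinching the neck.

move_arm(
  rows="0 0 0 -0.0005 0.001 0.05 0.065;0 0 0 0 0 0.05 0.065;0 0 0 0 0 0.038 0.065;0 0 0 0 0 0.02 0.065;0 0 0 0 0 0 0.015;0 0 0 0 0 0 0.015;0 0 0 0 0 0 0.015;0 0 0 0 0 0 0.015",
)

```text
t: 22.1
eef_pos: [0.4614, -0.3183, 0.1131]
ee_rot: [-3.14, -0.001, -1.449]
force: [-0.7, 0.5, 0.6]
width: 0.0306
gripper_force: 0.0
```

move_arm(
  rows="0 0 0 0 0 0 0.015;0 0 0 0 0 0 0.015;0 0 0 0 0 -0.01 0.015;0 0 0 0 0 -0.03 0.015;0 0 0 0 0 -0.04 0.015;0 0 0 0 0 -0.05 0.015;0 0 0 0 0 -0.04 0.015;0 0 0 0 0 0 0.015",
)

```text
t: 23.1
eef_pos: [0.4623, -0.3189, 0.286]
ee_rot: [-3.136, -0.003, -1.449]
force: [0.3, -0.4, -3.3]
width: 0.0277
gripper_force: 15.0
```

move_arm(
  rows="0 0 0 0 0 -0.032 0.015;0 0 0 0 0 -0.032 0.015;0 0 0 0 0 0 0.015",
)

```text
t: 23.48
eef_pos: [0.4615, -0.3185, 0.3477]
ee_rot: [-3.139, -0.001, -1.449]
force: [0.2, 0.8, -2.5]
width: 0.0278
gripper_force: 15.0
```

move_arm(
  rows="0 0 0 -0.015 -0.005 0 0.015;0 0 0 -0.025 -0.0084 0 0.015;0 0 0 -0.035 -0.0117 0 0.015;0 0 0 -0.04 -0.0134 0 0.015;0 0 0 -0.04 -0.0134 0 0.015;0 0 0 -0.04 -0.0134 0 0.015;0 0 0 -0.04 -0.0134 0 0.015;0 0 0 -0.04 -0.0134 0 0.015",
)

```text
t: 24.48
eef_pos: [0.518, -0.0321, 0.3445]
ee_rot: [3.139, 0.0, -1.449]
force: [0.9, -0.3, -1.7]
width: 0.0278
gripper_force: 15.0
```

move_arm(
  rows="0 0 0 -0.04 -0.0134 0 0.015;0 0 0 -0.035 -0.0117 0 0.015;0 0 0 -0.028 -0.0094 0 0.015;0 0 0 -0.018 -0.006 0 0.015;0 0 0 -0.01 -0.0034 0 0.015;0 0 0 -0.0056 -0.002 0 0.015;0 0 0 0 0 0 0.015;0 0 0 0 0 0 0.015",
)

```text
t: 25.48
eef_pos: [0.5478, 0.1064, 0.3463]
ee_rot: [-3.142, 0.0, -1.45]
force: [-0.1, -0.1, -1.3]
width: 0.0271
gripper_force: 15.0
```

```bash
cat > fl.py <<'E'
from h import *
from scipy.optimize import least_squares
s=arm.get_state(); e=s['eef_pos']; zb=e[2]-.099
for n in("scene","side"):
    im,d,c=grab(n); cv2.imwrite(f"pics/{n}6.png",im); P=cloud(d,c); Z=P[...,2]
    hsv=cv2.cvtColor(im,cv2.COLOR_BGR2HSV); H,S,V=[hsv[...,i].astype(int) for i in range(3)]
    cork=(H>4)&(H<22)&(S>90)
    q=P[cork&(np.hypot(P[...,0]-.549,P[...,1]-.1065)<.055)&(Z>.118)&(Z<.135)][:,:2]
    f=least_squares(lambda p:np.hypot(*(q-p).T)-.042,[.549,.1065],loss='soft_l1',f_scale=.001); print(n,"ring",len(q),f.x.round(4),np.abs(f.fun).mean().round(4))
    m=cork&(np.hypot(P[...,0]-.549,P[...,1]-.1065)<.046)&(Z>.136)&(Z<.146); print("ringtop z",m.sum(),np.median(Z[m]).round(4))
    for nm,z0,z1,r,rr in (("ball",zb+.015,zb+.07,.042,None),("neck",zb+.082,zb+.092,.014,.03)):
        m=(np.hypot(P[...,0]-e[0],P[...,1]-e[1])<(rr or .055))&(Z>z0)&(Z<z1); q=P[m]
        if len(q)<15: print(nm,"few",len(q)); continue
        if nm=="ball":
            f=least_squares(lambda p:np.linalg.norm(q-p,axis=1)-r,[e[0],e[1],zb+.042],loss='soft_l1',f_scale=.001)
        else: f=least_squares(lambda p:np.hypot(*(q[:,:2]-p).T)-r,e[:2],loss='soft_l1',f_scale=.001)
        print(nm,len(q),f.x.round(4),np.abs(f.fun).mean().round(4))
to((.549,.1065,.2293))
E
python3 fl.py
```

```text
scene ring 209 [0.5487 0.1057] 0.0071
ringtop z 275 0.1381
ball 752 [0.546  0.1067 0.2869] 0.0011
neck 29 [0.5476 0.1071] 0.0017
side ring 160 [0.5501 0.1038] 0.007
ringtop z 182 0.1402
ball 475 [0.5499 0.1073 0.2892] 0.0012
neck 32 [0.5498 0.1065] 0.0013
tcp [0.5478 0.1065 0.3463] yaw -83.1 tilt [-179.99    0.  ] shift in tool [ 1.00e-04 -1.20e-03  1.17e-01] turn z None
```

```bash
python3 - <<'E'
from h import *
from scipy.optimize import least_squares
for n in("scene","side"):
    im,d,c=grab(n); P=cloud(d,c); Z=P[...,2]
    hsv=cv2.cvtColor(im,cv2.COLOR_BGR2HSV); H,S=hsv[...,0],hsv[...,1]
    q=P[(H>4)&(H<22)&(S>90)&(np.hypot(P[...,0]-.549,P[...,1]-.1065)<.055)&(Z>.118)&(Z<.134)][:,:2]
    for r0 in ([.549,.1065],[.55,.103]):
        f=least_squares(lambda p:(lambda r:np.where(r>.034,r-.042,r-.026))(np.hypot(*(q-p).T)),r0,loss='soft_l1',f_scale=.001); print(n,f.x.round(4),np.abs(f.fun).mean().round(4))
E
```

```text
scene [0.5468 0.1058] 0.0013
scene [0.5468 0.1058] 0.0013
side [0.5506 0.1065] 0.0014
side [0.5506 0.1065] 0.0014
```

Both views agree that the flask should shift (+0.7, −0.8) mm to be centred. I'm descending about 0.116 m, gently at the end.

move_arm(
  rows="0 0 0 0.0009 -0.0006 0.015 0.015;0 0 0 0 0 0.03 0.015;0 0 0 0 0 0.03 0.015;0 0 0 0 0 0.02 0.015;0 0 0 0 0 0.01 0.015;0 0 0 0 0 0.005 0.015;0 0 0 0 0 0 0.015;0 0 0 0 0 0 0.015",
)

```text
t: 26.68
eef_pos: [0.549, 0.1064, 0.2369]
ee_rot: [-3.14, 0.0, -1.449]
force: [0.9, 0.7, -2.4]
width: 0.028
gripper_force: 15.0
```

move_arm(
  rows="0 0 0 0 0 0.002 0.015;0 0 0 0 0 0.002 0.015;0 0 0 0 0 0 0.015;0 0 0 0 0 0 0.015",
)

```text
t: 27.18
eef_pos: [0.5486, 0.1062, 0.2322]
ee_rot: [3.142, -0.0, -1.449]
force: [0.1, 0.7, -2.4]
width: 0.0276
gripper_force: 15.0
```

move_arm(
  rows="0 0 0 0 0 0.001 0.015;0 0 0 0 0 0 0.015;0 0 0 0 0 0 0.015",
)

```text
t: 27.55
eef_pos: [0.5486, 0.1062, 0.2312]
ee_rot: [-3.142, 0.0, -1.449]
force: [-0.2, 0.7, -3.3]
width: 0.0279
gripper_force: 15.0
```

move_arm(
  rows="0 0 0 0 0 0.001 0.015;0 0 0 0 0 0 0.015;0 0 0 0 0 0 0.015",
)

```text
t: 27.92
eef_pos: [0.5487, 0.1062, 0.2305]
ee_rot: [-3.141, -0.0, -1.449]
force: [-1.2, -0.4, 0.4]
width: 0.0276
gripper_force: 15.0
```

move_arm(
  rows="0 0 0 0 0 0.001 0.015;0 0 0 0 0 0 0.015;0 0 0 0 0 0 0.015",
)

```text
t: 28.3
eef_pos: [0.5489, 0.1061, 0.2303]
ee_rot: [-3.14, -0.0, -1.449]
force: [-3.1, -0.1, 7.5]
width: 0.028
gripper_force: 15.0
```

Contact (+7.5 N) came at the expected height. I'm opening slowly, keeping the fingers around the neck, then rising.

move_arm(
  rows="0 0 0 0 0 0 0.034;0 0 0 0 0 0 0.04;0 0 0 0 0 0 0.05;0 0 0 0 0 0 0.06;0 0 0 0 0 0 0.06;0 0 0 0 0 0 0.06",
)

```text
t: 29.05
eef_pos: [0.5486, 0.1062, 0.2291]
ee_rot: [3.142, -0.0, -1.449]
force: [-0.2, 0.0, 0.1]
width: 0.0596
gripper_force: 0.0
```

move_arm(
  rows="0 0 0 0 0 -0.01 0.06;0 0 0 0 0 -0.02 0.06;0 0 0 0 0 -0.03 0.06;0 0 0 0 0 -0.03 0.06;0 0 0 0 0 0 0.06;0 0 0 0 0 0 0.06",
)

```text
t: 29.8
eef_pos: [0.5483, 0.1062, 0.3192]
ee_rot: [-3.142, 0.0, -1.449]
force: [-0.6, 0.3, -0.9]
width: 0.0598
gripper_force: 0.0
```

```bash
sed 's/zb=e\[2\]-.099/zb=.130/' fl.py > fl2.py; python3 fl2.py; python3 pl.py; python3 - <<'E'
from h import *
a=cv2.imread("pics/scene6.png")[130:250,225:385];b=cv2.imread("pics/side6.png")[110:215,200:340]
cv2.imwrite("pics/c4.png",np.hstack([cv2.resize(a,(400,300),interpolation=cv2.INTER_CUBIC),cv2.resize(b,(400,300),interpolation=cv2.INTER_CUBIC)]))
E
```

```text
scene ring 125 [0.5468 0.106 ] 0.0013
ringtop z 150 0.1381
ball 620 [0.5468 0.1062 0.1709] 0.0013
neck 44 [0.5465 0.1053] 0.0013
side ring 96 [0.5503 0.1066] 0.0017
ringtop z 107 0.1399
ball 403 [0.5508 0.1066 0.1736] 0.0013
neck 33 [0.5496 0.1058] 0.0016
tcp [0.5482 0.1061 0.3184] yaw -83.0 tilt [ 1.7993e+02 -2.0000e-02] shift in tool [-0.0003 -0.001   0.0891] turn z None
scene plat 460 [0.114  0.1162 0.1179] pointer 44 [0.1116 0.1186 0.1202] s,t [0.002 0.024] 0.001
scene plat 468 [0.1142 0.1162 0.1184] pointer 43 [0.1133 0.1174 0.1194] s,t [0.004 0.025] 0.0012
scene plat 469 [0.114  0.1163 0.1183] pointer 43 [0.1109 0.1182 0.1196] s,t [0.004 0.026] 0.0014
side plat 152 [0.117  0.1186 0.1199] pointer 25 [0.1149 0.1187 0.1225] s,t [0.012 0.028] -0.0001
side plat 145 [0.1168 0.1183 0.1199] pointer 24 [0.1141 0.1199 0.1222] s,t [0.009 0.028] -0.0005
side plat 150 [0.1168 0.1185 0.1199] pointer 25 [0.1143 0.1204 0.1218] s,t [0.011 0.027] 0.0
```

View pics/c4.png

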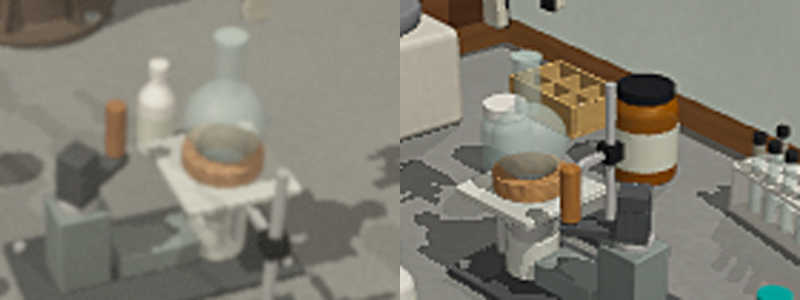

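The flask stands upright in the platform ring at (225,150) in the crop, with the ball centred within 1 mm and about 33 mm above the ring top. The crank is seated, the platform is level with the pointer, and the gripper is clear. I'm handing it in.

```bash
python3 -c "
from station import arm
print(arm.job_done())"
```

```text
the job is handed in; nothing more can be done
None
```

I handed the job in at about 30 s of the 72 s allowed; no verdict came back. My last camera check showed the crank seated, the platform within about 2 mm of the pointer's height, and the flask upright and centred within 1 mm in the platform ring, with the gripper clear.

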